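# Preset a slack gate valve by one stem turn

## Task

Preset the gate valve on the test stand: with the handwheel, close it (clockwise) until the gate just comes up against its seat, without forcing it, then open it by exactly one full turn of the stem nut. The wheel is loose on the nut, so take up that slack first and count only the turning that actually moves the stem; then let go. Leave everything else on and around the stand where it lies.

Things in the scene. Friction and masses are not known exactly. Their poses are not given: they have to be found in the camera images.
- stand: the fixed test stand: a dark steel plate 220 x 320 x 12 mm carrying a grey flanged gate valve whose pipe runs along the plate's y. It does not move. Origin at the centre of the plate's underside, on the bench, straight below the wheel's axis; z up. Tops above the bench: pipe flanges 106 mm, yoke 175 mm, wheel rim 199 mm
- wheel_centre (a point): centre of the handwheel, on its upright axis, at mid-height of the rim (192 mm above the bench; does not move). The wheel lies level: grey, rim 156 mm across (mid-line), 14 mm thick, three 12 mm spokes, hub 36 mm across. Seen from above, clockwise closes, anticlockwise opens. It turns freely (under 1 N at the crank) through its slack on the nut
- nut_mid (a point): middle of the brass nut under the hub, on the axis. On each reversal the wheel runs through a slack of unknown size, between a tenth and a quarter turn, before it takes the nut along; it starts anywhere in it. Moving the nut takes about 8 N sideways at the crank, either way; it stays where left. It starts a fifth to half a turn open. At the seat it stops dead and the force climbs
- crank_mid (a point): a point on the black crank handle, an upright round grip on the rim, 20 mm thick, 50 mm tall (23 mm above this point, 27 mm below), 66 mm from the wheel's axis. It revolves freely on its pin, so it can be held from above without turning and led round the circle. The point lies 229 mm above the bench; the wheel may start at any angle
- stem_top (a point): top end of the steel stem, 14 mm thick, that stands up through the wheel's hub. It does not turn; it rises 3.0 mm for each full turn of the nut that opens the valve, and sinks as it closes. It does not move while the wheel only runs through its slack
- stem_shut (a point): fixed point on the stand: where the top of the stem is when the gate just sits on its seat (211 mm above the bench). The measured heights are too coarse to set the stem by; the force at the crank handle tells
- yoke_lug (a point): outer end of the small lug on the foot flange of the yoke below the wheel, 52 mm from the axis, 114 mm above the bench, on the robot's side. The yoke sits on a springy gasket: firm up to about 17 N of closing force at the crank, then it twists clockwise, the crank giving about 1 mm per N more, and springs back when let off. About 24 N moves the lug 5 mm: that is forcing the valve
- spanner: bystander: the steel open spanner, 150 mm, lying on the stand's plate on its near side; origin at its middle
- gasket: bystander: the rubber ring gasket, 60 mm across, 5 mm thick, flat on the plate on its far side
- hexnut: bystander: the round steel nut, 28 mm across, 14 mm tall, on the plate on its far side
- spool: bystander: the small full wire spool, 110 mm across, 58 mm tall, standing on the bench to the right
- spray: bystander: the blue can, 54 mm across, 170 mm tall, standing to the right
- driver: bystander: the screwdriver lying on the bench to the left
- carton: bystander: the closed cardboard box, 100 x 130 x 60 mm, to the left
- mug: bystander: the blue mug, 80 mm across, 90 mm tall, to the left

How it is judged:
On the way:
1. the valve has been closed onto its seat (stem within 0.12 mm of shut) (z of stem_top in the frame of stem_shut below 0.00012 m), for 0.2 s.
At the end, for the whole second after the job is handed in: After having been closed onto its seat, the valve stands open by one full turn of the nut: the stem is 3.0 mm above its shut height, within 0.2 mm (a fifteenth of a turn), and nothing is held (z of stem_top in the frame of stem_shut between 0.0028 and 0.0032 m); the robot touches nothing.
It fails at once if the valve is forced: the yoke lug is twisted more than 5 mm out of place (distance of yoke_lug from where it was at the start of the episode above 0.005 m).
It fails at once if something else on or around the stand is shifted by more than 20 mm (distance of any of spanner, gasket, hexnut, spool, spray, driver, carton, mug from where it was at the start of the episode above 0.02 m).
It also fails if it takes over 67 s, if anything falls off the work surface, if the arm or the gripper's body presses on something with over 40 N, if the wrist force passes 120 N, or if a joint passes its speed limit or range.

## Robot

A 6-joint arm with a two-finger parallel gripper is mounted at the origin on the work surface. World frame = base frame: x ahead of the robot, y to its left, z up, the work surface at z = 0. Lengths are in m, angles in rad, forces in N, time in s.
With the tool pointing down it reaches from about 0.25 to 0.8 m from the base axis. Payload 8.5 kg.
Tool frame: the origin (TCP) lies at the centre of the arm's flange, where the gripper is bolted on; the fingertips stand 173 mm ahead of it and the grasp point (between the pads) lies 155 mm ahead of it; x points along the fingers, y is the direction in which the jaws open and shut, and the axes are right-handed (so a half turn about x gives the same grasp; the last joint's range is limited). The gripper opens to 85 mm and grips with 20 to 120 N. Pads are 22 mm wide; open, the fingers measure 114 mm over their backs; the gripper's body (76 mm by 85 mm) begins 54 mm behind the grasp point. The pads swing forward as they close: fully open they stand 13 mm farther back than shut.
Start: joints at [-1.283, 0.238, -0.013, 1.319, 0, 1.571], TCP at [0.149, -0.503, 0.405] pointing down, gripper open.
Joint ranges: [-2.66, 2.66], [-1.03, 1.9], [-1.14, 1.46], [-1.82, 2.27], [-1.45, 1.34], [-3.14, 3.14]. Speed limits (rad/s): [2.22, 2.22, 2.79, 3.14, 3.14, 3.14].

## Interface

Orientations are given as a unit quaternion [x, y, z, w].
In Python, from rig import bot, read_camera, camera_params gives the robot as it stands.
- The arm moves only by the shell command python3 -m pendant 'ROWS'. ROWS is a JSON object of lists of equal length, an entry for each row: "twist": the turn, a rotation vector about the tool's x, y, z in degrees, a list of three; "travel": the shift along the tool's x, y, z in cm, a list of three; "hand": the opening, from 0 (shut) to 1 (fully open). In form: {"twist": [[rx, ry, rz], ...], "travel": [[dx, dy, dz], ...], "hand": [hand, ...]}. A call has 1 to 20 rows; each row shifts and turns the commanded pose from where the row before left it, along the tool's axes as they then stand; what a row does not reach is not made up. A row lasts 1/10 s, in which the tool goes at most 50 mm and 8.59 degrees, less where a joint would pass 70% of its speed; a pose out of reach is approached as far as the arm can. A call with a gripper value outside its range is refused whole. The fingers move at their own pace and stop on an object; the grip force is fixed at half the most. Time passes only in rows, so rows that do not move let the fingers close. It gives the time, the measured TCP pose, the force and the opening at its end, in the units of the state.
- bot.state(): the state, without advancing time (a new reading comes with each control period).
- read_camera(name): name is "scene" or "side" or "wrist"; returns (picture, depth): 384x512x3 uint8, red, green, blue; 384x512 float32, m along the optical axis (not along the pixel's ray), 0 where there is no reading.
- camera_params(name): a dict with "fx", "fy", "cx", "cy" (pixels), "eye" and "rotation" of the camera in the world; the wrist camera has in their place "tool_from_camera" (4x4, takes a point from camera to tool coordinates, whose origin is the TCP and whose axes are the tool frame's). Camera axes: x right, y down, z forward; pixel columns grow to the right and rows downward; lengths in m; the calibration is good to about 2 mm. The wrist camera is an equidistant fisheye: a pixel r from the principal point sees the ray r / f radians off the axis. A picture is of the moment at which its call begins: read the wrist's pose just before it. camera_params takes no time and is no camera call.
- bot.close_job(): hands the job in, once; it reports no verdict.
The state is a dict: "time": time; "joints": joint angles; "dq": joint speeds; "effort": joint torques, N m; "eef_pos": TCP position; "ee_rot": TCP orientation; "force": force on the tool from outside, world axes, zero at the start; "torque": the same for the moment, N m; "width": finger opening in m.
Only numpy, scipy, OpenCV 4.12 (cv2) and the standard library are available. Lean on these libraries where they do the work, as an engineer would, in place of code of your own. Each camera call takes 0.05 s, during which the arm holds its last target.

## Working session

There is one attempt and no reset: what is moved stays moved. The work goes in short steps, Python scripts to look and compute and a shell command to move; the robot and the scene stay as the last step left them, time stands still between calls to the robot, and variables do not carry over. Pictures are saved under pics/ and viewed, and the job is handed in when it is done.

```bash
ls; mkdir -p pics
python3 - <<'E'
from rig import bot, read_camera, camera_params
import cv2, numpy as np
s=bot.state(); print({k:np.round(v,4).tolist() for k,v in s.items()})
for n in ["scene","side","wrist"]:
    p,d=read_camera(n); cv2.imwrite(f"pics/{n}0.png",p[:,:,::-1]); np.savez(f"{n}0.npz",p=p,d=d)
    c=camera_params(n); print(n,{k:np.round(v,4).tolist() for k,v in c.items()})
E
```

```text
pics
{'time': 0.0, 'joints': [-1.283, 0.2388, -0.0143, 1.3192, 0.0, 1.5708], 'dq': [-0.0008, -0.0005, -0.0012, -0.0002, 0.0002, 0.0007], 'effort': [0.0026, -53.8784, 34.6433, 0.0184, -0.0002, 0.0], 'eef_pos': [0.149, -0.5033, 0.404], 'ee_rot': [-0.6997, -0.1019, 0.6999, -0.1009], 'force': [-0.4853, -1.5124, -1.2278], 'torque': [0.0446, 0.0334, -0.0163], 'width': 0.0855}
scene {'fx': 450.7272, 'fy': 450.7272, 'cx': 256.4922, 'cy': 192.5625, 'eye': [0.9568, -0.6791, 1.1983], 'rotation': [0.9117, 0.2514, -0.0925, -0.3114]}
side {'fx': 471.7433, 'fy': 471.7433, 'cx': 247.0411, 'cy': 196.8784, 'eye': [-0.2531, 0.7445, 1.0031], 'rotation': [-0.3513, 0.8281, -0.4024, 0.17]}
wrist {'fx': 297.3186, 'fy': 297.3186, 'cx': 255.9849, 'cy': 196.0027, 'tool_from_camera': [[0.0003, -0.3014, 0.9535, 0.0314], [1.0, 0.0004, -0.0002, -0.0], [-0.0003, 0.9535, 0.3014, -0.0775], [0.0, 0.0, 0.0, 1.0]]}
```

View pics/scene0.png

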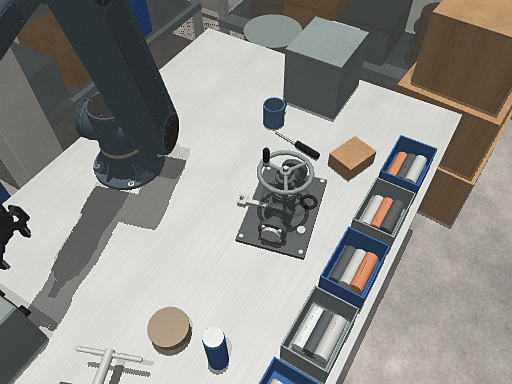

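View pics/side0.png

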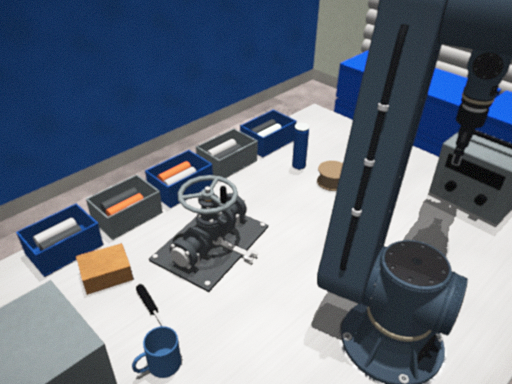

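View pics/wrist0.png

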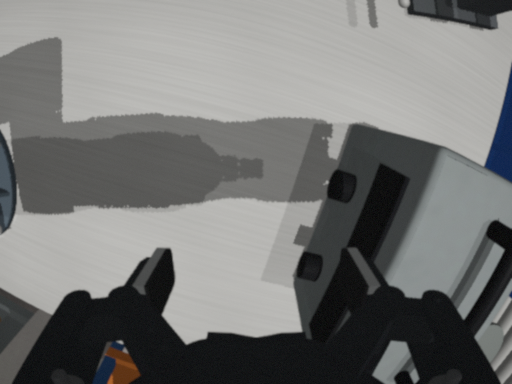

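Scene: wheel centred about (287,172), crank at about (266,156). Side: wheel about (209,195), crank at about (223,193). I'll measure both next.

```bash
cat > h.py <<'E'
import numpy as np, cv2
from scipy.spatial.transform import Rotation as R
from rig import bot, read_camera, camera_params
def cam(n):
    c=camera_params(n); return c, R.from_quat(c['rotation']).as_matrix(), np.array(c['eye'])
def cloud(n,d):
    c,Rm,e=cam(n); v,u=np.mgrid[:384,:512]
    X=np.stack([(u-c['cx'])/c['fx']*d,(v-c['cy'])/c['fy']*d,d],-1)
    return X@Rm.T+e
def plane(n,u,v,z):
    c,Rm,e=cam(n); r=Rm@np.array([(u-c['cx'])/c['fx'],(v-c['cy'])/c['fy'],1]); return e+r*(z-e[2])/r[2]
def circ(P):
    A=np.c_[2*P[:,:2],np.ones(len(P))]; s=np.linalg.lstsq(A,(P[:,:2]**2).sum(1),rcond=None)[0]
    return s[:2],np.sqrt(s[2]+s[0]**2+s[1]**2)
E
python3 - <<'E'
from h import *
for n,c0,r in [("scene",(287,172),45),("side",(209,195),42)]:
    D=np.load(n+"0.npz"); p,d=D['p'],D['d']
    im=p[c0[1]-60:c0[1]+90,c0[0]-80:c0[0]+80,::-1]
    cv2.imwrite(f"pics/{n}_crop.png",cv2.resize(im,None,fx=4,fy=4,interpolation=cv2.INTER_CUBIC))
    X=cloud(n,d)
    c3=plane(n,c0[0],c0[1],0.192); print(n,"c0 plane",c3.round(3))
    v,u=np.mgrid[:384,:512]
    near=(np.hypot(X[...,0]-c3[0],X[...,1]-c3[1])<0.11)&(d>0)
    m=near&(X[...,2]>0.185)&(X[...,2]<0.205)&(p.min(-1)>70)
    P=X[m]; 
    for i in range(6):
        c,rr=circ(P); dist=np.hypot(*(P[:,:2]-c).T); P2=P[(abs(dist-0.078)<0.012)]
        if i==0: P2=P[dist>0.05]
        P=P2
    print("rim",c.round(4),rr.round(4),len(P),P[:,2].mean().round(4))
    m=near&(X[...,2]>0.213)&(X[...,2]<0.27)
    print("crank",m.sum(), np.median(X[m],0).round(4), X[m].min(0).round(4),X[m].max(0).round(4), "pix",u[m].mean().round(1),v[m].mean().round(1), u[m].min(),u[m].max(),v[m].min(),v[m].max())
    m2=near&(X[...,2]>0.245)
    if m2.sum(): print("top",X[m2].mean(0).round(4),m2.sum())
E
```

```text
scene c0 plane [0.58  0.097 0.192]
rim [0.5744 0.0935] 0.077 618 0.196
crank 85 [0.5112 0.0904 0.2377] [0.5003 0.0834 0.2131] [0.5779 0.1034 0.2561] pix 266.4 154.0 263 287 147 168
top [0.5085 0.093  0.2502] 31
side c0 plane [0.567 0.098 0.192]
rim [0.5695 0.0987] 0.077 696 0.1984
crank 118 [0.5023 0.1005 0.2353] [0.4951 0.0881 0.2131] [0.5786 0.1078 0.2568] pix 221.4 192.1 206 227 185 200
top [0.5037 0.0988 0.2516] 39
```

View pics/scene_crop.png

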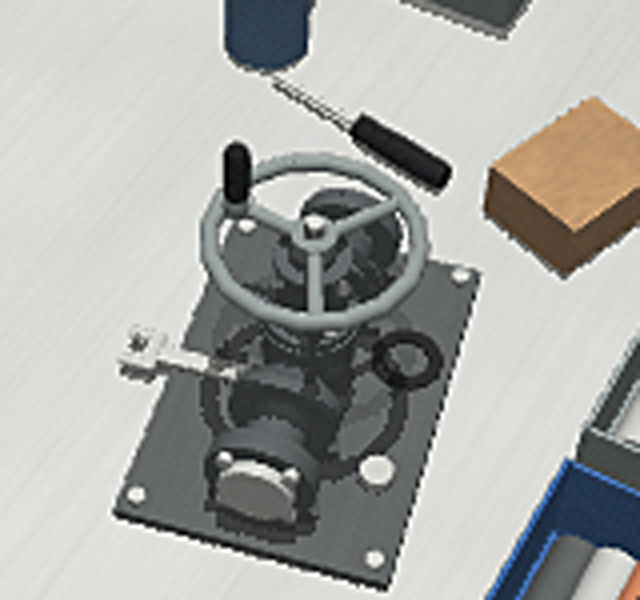

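View pics/side_crop.png

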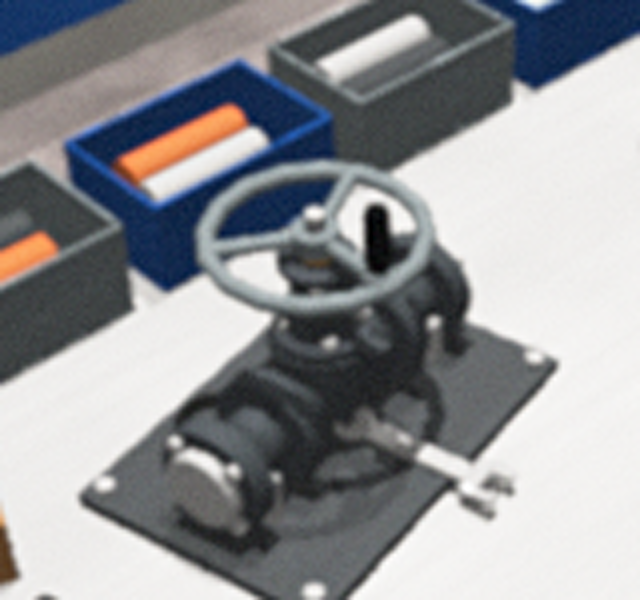

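Run:
```python
from h import *
s=bot.state(); M=R.from_quat(s['ee_rot']).as_matrix(); print(M.round(3))
t=np.array([.5065,.0957,.45]); print("tool cm",(M.T@(t-s['eef_pos'])*100).round(2)); print(np.degrees(np.arctan2(*(t[:2])[::-1])))
```

```text
[[-0.     0.284 -0.959]
 [ 0.001 -0.959 -0.284]
 [-1.    -0.001 -0.   ]]
tool cm [ -4.52 -47.29 -51.28]
10.699544704939466
```

```bash
python3 -m pendant '{"twist":[[0,0,0],[0,0,0],[0,0,0],[0,0,0],[0,0,0],[0,0,0],[-8.1,0,0],[-8.2,0,0],[-8.2,0,0],[-8.2,0,0],[-8.2,0,0],[-8.2,0,0],[-8.2,0,0],[-8.1,0,0],[-8.1,0,0],[0,0,0]],"travel":[[-4.5,0,0],[0,-2.6,-2.9],[0,-2.6,-2.9],[0,-2.6,-2.9],[0,-2.6,-2.9],[0,-2.6,-2.9],[0,0,0],[0,0,0],[0,0,0],[0,0,0],[0,0,0],[0,0,0],[0,0,0],[0,0,0],[0,0,0],[0,0,0]],"hand":[1,1,1,1,1,1,1,1,1,1,1,1,1,1,1,1]}'
python3 - <<'E'
from h import *
s=bot.state(); M=R.from_quat(s['ee_rot']).as_matrix(); print(M.round(3),s['joints'].__str__())
t=np.array([.5065,.0957,.45]); print("tool cm",(M.T@(t-s['eef_pos'])*100).round(2))
E
```

```text
time: 1.75
eef_pos: [0.2511, -0.3375, 0.4495]
ee_rot: [0.5, 0.501, -0.499, 0.5]
force: [0.6, -0.4, 0.8]
width: 0.0856
[[-0.     1.     0.002]
 [ 0.     0.002 -1.   ]
 [-1.    -0.    -0.   ]] [-9.31191765e-01  4.61225555e-02 -1.30850706e-01  1.39424813e+00
  6.35786993e-05  6.37727997e-01]
tool cm [-3.000e-02  2.562e+01 -4.327e+01]
```

```bash
python3 -m pendant '{"twist":[[0,0,0],[0,0,0],[0,0,0],[0,0,0],[0,0,0],[0,0,0],[0,0,0],[0,0,0],[0,0,0],[0,0,0],[0,0,0],[0,0,0],[0,0,0]],"travel":[[0,2.1,-3.6],[0,2.1,-3.6],[0,2.1,-3.6],[0,2.1,-3.6],[0,2.1,-3.6],[0,2.1,-3.6],[0,2.1,-3.6],[0,2.1,-3.6],[0,2.2,-3.6],[0,2.2,-3.6],[0,2.2,-3.6],[0,2.2,-3.6],[0,0,0]],"hand":[1,1,1,1,1,1,1,1,1,1,1,1,1]}'
python3 - <<'E'
from h import *
s=bot.state(); print(s['eef_pos'],s['joints'])
p,d=read_camera("wrist"); cv2.imwrite("pics/wrist1.png",p[:,:,::-1]); np.savez("wrist1.npz",p=p,d=d)
E
```

```text
time: 3.05
eef_pos: [0.5093, 0.0979, 0.4486]
ee_rot: [0.5, 0.5, -0.5, 0.499]
force: [-0.2, -0.2, -0.7]
width: 0.0852
[0.50926037 0.09793984 0.44861605] [1.89745367e-01 2.16690502e-01 6.96991735e-02 1.42403135e+00
 9.82265616e-04 1.76165587e+00]
```

View pics/wrist1.png

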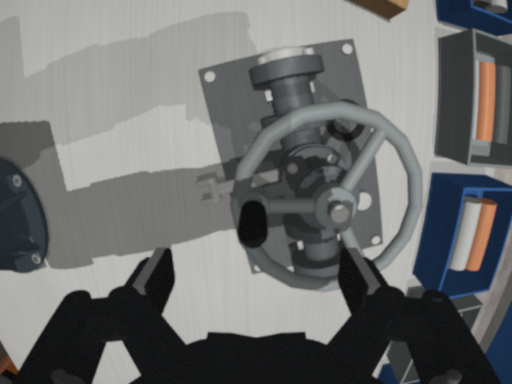

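The wrist view has the crank at (252,222) and the stem at (340,211), next to the jaw centre column at 256. I'll triangulate them from this view.

```bash
cat >> h.py <<'E'
def wcloud(d,s):
    c=camera_params("wrist"); v,u=np.mgrid[:384,:512]
    x=(u-c['cx'])/c['fx'];y=(v-c['cy'])/c['fy'];th=np.hypot(x,y)+1e-9
    k=np.tan(th)/th*d
    X=np.stack([x*k,y*k,d],-1); T=np.array(c['tool_from_camera'])
    X=X@T[:3,:3].T+T[:3,3]
    return X@R.from_quat(s['ee_rot']).as_matrix().T+np.array(s['eef_pos'])
E
python3 - <<'E'
from h import *
D=np.load("wrist1.npz"); s=bot.state(); X=wcloud(D['d'],s); p=D['p']
v,u=np.mgrid[:384,:512]
b=(u>225)&(u<275)&(v>190)&(v<255)
for lo,hi in [(.21,.245),(.247,.258)]:
    m=b&(X[...,2]>lo)&(X[...,2]<hi); P=X[m]; print("crank",lo,m.sum(),P.mean(0).round(4),P.min(0).round(4),P.max(0).round(4))
m=(np.hypot(u-340,v-211)<14)&(X[...,2]>.207); print("stem",m.sum(),X[m].mean(0).round(4))
r=(abs(X[...,2]-.195)<.01)&(np.hypot(X[...,0]-.572,X[...,1]-.096)<.1)&(np.hypot(X[...,0]-.572,X[...,1]-.096)>.06)&(v<260)
print("rim",circ(X[r]),r.sum())
E
```

```text
crank 0.21 453 [0.5062 0.1034 0.2295] [0.4965 0.0958 0.21  ] [0.5158 0.106  0.2449]
crank 0.247 625 [0.5063 0.0971 0.2509] [0.4975 0.0876 0.2471] [0.5151 0.105  0.2532]
stem 301 [0.571  0.0965 0.2127]
rim (array([0.57067257, 0.09687585]), np.float64(0.07518159506208175)) 6657
```

```bash
python3 -m pendant '{"twist":[[0,0,0],[0,0,0],[0,0,0],[0,0,0],[0,0,0],[0,0,0],[0,0,0],[0,0,0],[0,0,0],[0,0,0],[0,0,0],[0,0,0]],"travel":[[0,-0.3,0.1],[1.5,0,0],[1.5,0,0],[1.5,0,0],[1.3,0,0],[0,0,0],[0,0,0],[0,0,0],[0,0,0],[0,0,0],[0,0,0],[0,0,0]],"hand":[1,1,1,1,1,0,0,0,0,0,0,0]}'
python3 - <<'E'
from h import *
s=bot.state(); print(s['eef_pos'],s['force'],s['torque'],s['width'])
p,d=read_camera("wrist"); cv2.imwrite("pics/wrist2.png",p[:,:,::-1])
E
```

```text
time: 4.3
eef_pos: [0.5053, 0.0934, 0.3924]
ee_rot: [0.501, 0.499, -0.499, 0.501]
force: [5.4, -0.5, -1.5]
width: 0.0182
[0.5053026  0.09342258 0.39240603] [ 5.44457854 -0.487622   -1.48297162] [-0.14522865 -1.12516894 -0.02262064] 0.018154373288244582
```

View pics/wrist2.png

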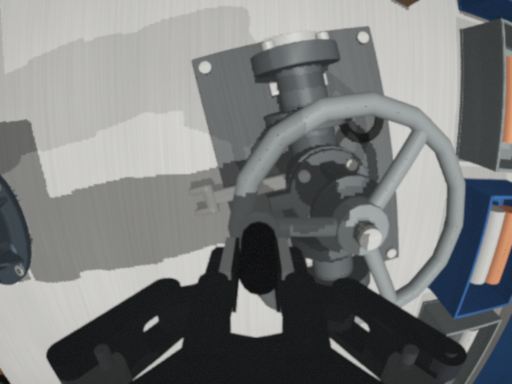

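Crank gripped: it stands between the pads in the view at (260,255), and the width reads 18 mm. Next I'll work out the circle increments.

Run:
```python
import numpy as np
r=6.55
for st in (6,):
  for k in range(0,60):
    a=np.radians(180-st*k); b=np.radians(180-st*(k+1))
    print(180-st*(k+1), "[0,%.2f,%.2f]"%(r*(np.cos(b)-np.cos(a)),-r*(np.sin(b)-np.sin(a))), end="  ")
    if k%4==3: print()
```

```text
174 [0,0.04,-0.68]  168 [0,0.11,-0.68]  162 [0,0.18,-0.66]  156 [0,0.25,-0.64]  
150 [0,0.31,-0.61]  144 [0,0.37,-0.57]  138 [0,0.43,-0.53]  132 [0,0.48,-0.48]  
126 [0,0.53,-0.43]  120 [0,0.57,-0.37]  114 [0,0.61,-0.31]  108 [0,0.64,-0.25]  
102 [0,0.66,-0.18]  96 [0,0.68,-0.11]  90 [0,0.68,-0.04]  84 [0,0.68,0.04]  
78 [0,0.68,0.11]  72 [0,0.66,0.18]  66 [0,0.64,0.25]  60 [0,0.61,0.31]  
54 [0,0.57,0.37]  48 [0,0.53,0.43]  42 [0,0.48,0.48]  36 [0,0.43,0.53]  
30 [0,0.37,0.57]  24 [0,0.31,0.61]  18 [0,0.25,0.64]  12 [0,0.18,0.66]  
6 [0,0.11,0.68]  0 [0,0.04,0.68]  -6 [0,-0.04,0.68]  -12 [0,-0.11,0.68]  
-18 [0,-0.18,0.66]  -24 [0,-0.25,0.64]  -30 [0,-0.31,0.61]  -36 [0,-0.37,0.57]  
-42 [0,-0.43,0.53]  -48 [0,-0.48,0.48]  -54 [0,-0.53,0.43]  -60 [0,-0.57,0.37]  
-66 [0,-0.61,0.31]  -72 [0,-0.64,0.25]  -78 [0,-0.66,0.18]  -84 [0,-0.68,0.11]  
-90 [0,-0.68,0.04]  -96 [0,-0.68,-0.04]  -102 [0,-0.68,-0.11]  -108 [0,-0.66,-0.18]  
-114 [0,-0.64,-0.25]  -120 [0,-0.61,-0.31]  -126 [0,-0.57,-0.37]  -132 [0,-0.53,-0.43]  
-138 [0,-0.48,-0.48]  -144 [0,-0.43,-0.53]  -150 [0,-0.37,-0.57]  -156 [0,-0.31,-0.61]  
-162 [0,-0.25,-0.64]  -168 [0,-0.18,-0.66]  -174 [0,-0.11,-0.68]  -180 [0,-0.04,-0.68]
```

```bash
python3 -m pendant '{"twist":[[0,0,0],[0,0,0],[0,0,0]],"travel":[[0,0.04,-0.68],[0,0.1,-0.68],[0,0,0]],"hand":[0,0,0]}'
```

```text
time: 4.65
eef_pos: [0.5068, 0.1075, 0.3924]
ee_rot: [0.501, 0.499, -0.499, 0.501]
force: [6.2, -0.5, -1.9]
width: 0.0183
```

```bash
python3 -m pendant '{"twist":[[0,0,0],[0,0,0],[0,0,0]],"travel":[[0,0.24,-0.66],[0,0.29,-0.64],[0,0,0]],"hand":[0,0,0]}'
```

```text
time: 4.95
eef_pos: [0.5116, 0.1207, 0.3921]
ee_rot: [0.5, 0.5, -0.499, 0.5]
force: [3.5, -1.6, 2.5]
width: 0.0178
```

```bash
python3 -m pendant '{"twist":[[0,0,0],[0,0,0],[0,0,0]],"travel":[[0,0.34,-0.61],[0,0.4,-0.57],[0,0,0]],"hand":[0,0,0]}'
```

```text
time: 5.25
eef_pos: [0.5188, 0.1326, 0.3919]
ee_rot: [0.5, 0.5, -0.5, 0.5]
force: [2.2, -1.6, 4.9]
width: 0.0181
```

```bash
python3 -m pendant '{"twist":[[0,0,0],[0,0,0],[0,0,0]],"travel":[[0,0.45,-0.53],[0,0.5,-0.48],[0,0,0]],"hand":[0,0,0]}'
```

```text
time: 5.55
eef_pos: [0.5283, 0.1427, 0.392]
ee_rot: [0.5, 0.5, -0.5, 0.5]
force: [0.5, -1.1, 5.5]
width: 0.0181
```

```bash
python3 -m pendant '{"twist":[[0,0,0],[0,0,0],[0,0,0]],"travel":[[0,0.54,-0.43],[0,0.58,-0.37],[0,0,0]],"hand":[0,0,0]}'
```

```text
time: 5.85
eef_pos: [0.5385, 0.1503, 0.3916]
ee_rot: [0.499, 0.501, -0.501, 0.499]
force: [-3.9, -1.3, 9.2]
width: 0.0182
```

```bash
python3 -m pendant '{"twist":[[0,0,0],[0,0,0],[0,0,0]],"travel":[[-0.1,0.62,-0.31],[0,0.65,-0.25],[0,0,0]],"hand":[0,0,0]}'
```

```text
time: 6.15
eef_pos: [0.5508, 0.1557, 0.3921]
ee_rot: [-0.499, -0.501, 0.501, -0.499]
force: [-5.9, -0.8, 7.7]
width: 0.0183
```

```bash
python3 -m pendant '{"twist":[[0,0,0],[0,0,0],[0,0,0]],"travel":[[-0.1,0.68,-0.18],[0,0.69,-0.11],[0,0,0]],"hand":[0,0,0]}'
python3 - <<'E'
from h import *
P=np.array([[.5053,.0934],[.5068,.1075],[.5116,.1207],[.5188,.1326],[.5283,.1427],[.5385,.1503],[.5508,.1557],bot.state()['eef_pos'][:2]])
c,r=circ(P);print(c,r,np.degrees(np.arctan2(P[:,1]-c[1],P[:,0]-c[0])))
s=bot.state();print(s['force'],s['torque'])
E
```

```text
time: 6.45
eef_pos: [0.5644, 0.1587, 0.3926]
ee_rot: [0.498, 0.502, -0.501, 0.499]
force: [-6.4, -0.9, 3.6]
width: 0.0185
[0.5720745  0.09231827] 0.0668519251128141 [179.0719028  166.90676205 154.85852078 142.90647057 130.98595998
 120.07311929 108.55467062  96.61253151]
[-6.36592767 -0.90225068  3.62039791] [-0.14405382  1.57596544  0.06768264]
```

```bash
python3 -m pendant '{"twist":[[0,0,0],[0,0,0],[0,0,0]],"travel":[[0,0.69,-0.04],[0,0.69,0.04],[0,0,0]],"hand":[0,0,0]}'
```

```text
time: 6.75
eef_pos: [0.5783, 0.1589, 0.3928]
ee_rot: [0.499, 0.502, -0.501, 0.499]
force: [-7.3, 1.8, 4.3]
width: 0.0184
```

```bash
python3 -m pendant '{"twist":[[0,0,0],[0,0,0],[0,0,0]],"travel":[[0,0.69,0.11],[0,0.67,0.18],[0,0,0]],"hand":[0,0,0]}'
```

```text
time: 7.05
eef_pos: [0.592, 0.1562, 0.393]
ee_rot: [0.499, 0.502, -0.501, 0.499]
force: [-4.5, 3.1, 5.8]
width: 0.0181
```

```bash
python3 -m pendant '{"twist":[[0,0,0],[0,0,0],[0,0,0]],"travel":[[0,0.65,0.25],[0,0.62,0.31],[0,0,0]],"hand":[0,0,0]}'
python3 - <<'E'
import numpy as np
r=6.68;st=4
for k in range(0,36):
    a=np.radians(60-st*k); b=np.radians(60-st*(k+1))
    print(60-st*(k+1), "[0,%.2f,%.2f]"%(r*(np.cos(b)-np.cos(a)),-r*(np.sin(b)-np.sin(a))), end="  ")
    if k%4==3: print()
E
cat > f.py <<'E'
from h import *
c=np.array([.572,.0923]); s=bot.state(); p=np.array(s['eef_pos'][:2])-c; a=np.arctan2(p[1],p[0]); t=np.array([np.sin(a),-np.cos(a)]); F=np.array(s['force'][:2])
print("ang %.1f r %.1f  cw-resist %.1f  radial %.1f"%(np.degrees(a),1e3*np.hypot(*p),-F@t,F@p/np.hypot(*p)))
E
python3 f.py
```

```text
time: 7.35
eef_pos: [0.6048, 0.1507, 0.3932]
ee_rot: [0.499, 0.502, -0.5, 0.499]
force: [-4.8, 3.9, 5.1]
width: 0.0183
56 [0,0.40,0.25]  52 [0,0.38,0.27]  48 [0,0.36,0.30]  44 [0,0.34,0.32]  
40 [0,0.31,0.35]  36 [0,0.29,0.37]  32 [0,0.26,0.39]  28 [0,0.23,0.40]  
24 [0,0.20,0.42]  20 [0,0.17,0.43]  16 [0,0.14,0.44]  12 [0,0.11,0.45]  
8 [0,0.08,0.46]  4 [0,0.05,0.46]  0 [0,0.02,0.47]  -4 [0,-0.02,0.47]  
-8 [0,-0.05,0.46]  -12 [0,-0.08,0.46]  -16 [0,-0.11,0.45]  -20 [0,-0.14,0.44]  
-24 [0,-0.17,0.43]  -28 [0,-0.20,0.42]  -32 [0,-0.23,0.40]  -36 [0,-0.26,0.39]  
-40 [0,-0.29,0.37]  -44 [0,-0.31,0.35]  -48 [0,-0.34,0.32]  -52 [0,-0.36,0.30]  
-56 [0,-0.38,0.27]  -60 [0,-0.40,0.25]  -64 [0,-0.41,0.22]  -68 [0,-0.43,0.19]  
-72 [0,-0.44,0.16]  -76 [0,-0.45,0.13]  -80 [0,-0.46,0.10]  -84 [0,-0.46,0.06]  
ang 60.7 r 67.0  cw-resist 6.1  radial 1.0
```

```bash
python3 -m pendant '{"twist":[[0,0,0],[0,0,0]],"travel":[[0,0.40,0.25],[0,0,0]],"hand":[0,0]}'; python3 f.py
```

```text
time: 7.55
eef_pos: [0.6086, 0.1484, 0.3932]
ee_rot: [0.499, 0.502, -0.5, 0.499]
force: [-5.2, 5.6, 5.2]
width: 0.0182
ang 56.9 r 67.0  cw-resist 7.4  radial 1.8
```

```bash
python3 -m pendant '{"twist":[[0,0,0],[0,0,0]],"travel":[[0,0.38,0.27],[0,0,0]],"hand":[0,0]}'; python3 f.py
```

```text
time: 7.75
eef_pos: [0.6124, 0.1457, 0.3933]
ee_rot: [0.499, 0.502, -0.5, 0.499]
force: [-5.7, 5.2, 5.6]
width: 0.0183
ang 52.9 r 67.0  cw-resist 7.7  radial 0.7
```

```bash
python3 -m pendant '{"twist":[[0,0,0],[0,0,0]],"travel":[[0,0.36,0.30],[0,0,0]],"hand":[0,0]}'; python3 f.py
```

```text
time: 7.95
eef_pos: [0.616, 0.1428, 0.3933]
ee_rot: [0.5, 0.502, -0.5, 0.499]
force: [-5.2, 5.7, 5.4]
width: 0.0183
ang 48.9 r 67.0  cw-resist 7.6  radial 0.9
```

```bash
python3 -m pendant '{"twist":[[0,0,0],[0,0,0]],"travel":[[0,0.34,0.32],[0,0,0]],"hand":[0,0]}'; python3 f.py
```

```text
time: 8.15
eef_pos: [0.6195, 0.1396, 0.3934]
ee_rot: [0.5, 0.502, -0.5, 0.499]
force: [-3.6, 5.1, 5.8]
width: 0.0185
ang 44.9 r 67.0  cw-resist 6.1  radial 1.0
```

```bash
python3 -m pendant '{"twist":[[0,0,0],[0,0,0]],"travel":[[0,0.31,0.35],[0,0,0]],"hand":[0,0]}'; python3 f.py
```

```text
time: 8.35
eef_pos: [0.6227, 0.1362, 0.3935]
ee_rot: [0.5, 0.502, -0.5, 0.499]
force: [-3.8, 6.3, 6.3]
width: 0.0181
ang 40.9 r 67.0  cw-resist 7.3  radial 1.3
```

```bash
python3 -m pendant '{"twist":[[0,0,0],[0,0,0]],"travel":[[0,0.29,0.37],[0,0,0]],"hand":[0,0]}'; python3 f.py
```

```text
time: 8.55
eef_pos: [0.6256, 0.1325, 0.3935]
ee_rot: [0.5, 0.502, -0.5, 0.499]
force: [-4.0, 6.5, 5.4]
width: 0.0183
ang 36.9 r 67.0  cw-resist 7.6  radial 0.7
```

```bash
python3 -m pendant '{"twist":[[0,0,0],[0,0,0]],"travel":[[0,0.26,0.39],[0,0,0]],"hand":[0,0]}'; python3 f.py
```

```text
time: 8.75
eef_pos: [0.6283, 0.1286, 0.3935]
ee_rot: [0.5, 0.502, -0.5, 0.499]
force: [-3.1, 6.4, 4.9]
width: 0.0181
ang 32.8 r 67.0  cw-resist 7.1  radial 0.9
```

```bash
python3 -m pendant '{"twist":[[0,0,0],[0,0,0]],"travel":[[0,0.23,0.40],[0,0,0]],"hand":[0,0]}'; python3 f.py
```

```text
time: 8.95
eef_pos: [0.6306, 0.1247, 0.3935]
ee_rot: [0.5, 0.502, -0.499, 0.499]
force: [-2.9, 6.0, 5.6]
width: 0.018
ang 28.9 r 67.0  cw-resist 6.7  radial 0.3
```

```bash
python3 -m pendant '{"twist":[[0,0,0],[0,0,0]],"travel":[[0,0.20,0.42],[0,0,0]],"hand":[0,0]}'; python3 f.py
```

```text
time: 9.15
eef_pos: [0.6327, 0.1205, 0.3936]
ee_rot: [0.5, 0.502, -0.499, 0.499]
force: [-3.1, 6.8, 6.2]
width: 0.0181
ang 24.9 r 66.9  cw-resist 7.5  radial 0.0
```

```bash
python3 -m pendant '{"twist":[[0,0,0],[0,0,0]],"travel":[[0,0.17,0.43],[0,0,0]],"hand":[0,0]}'; python3 f.py
```

```text
time: 9.35
eef_pos: [0.6345, 0.1162, 0.3936]
ee_rot: [0.5, 0.502, -0.499, 0.499]
force: [-2.3, 8.1, 6.0]
width: 0.0181
ang 20.9 r 66.9  cw-resist 8.4  radial 0.8
```

```bash
python3 -m pendant '{"twist":[[0,0,0],[0,0,0]],"travel":[[0,0.14,0.44],[0,0,0]],"hand":[0,0]}'; python3 f.py
```

```text
time: 9.55
eef_pos: [0.636, 0.1118, 0.3937]
ee_rot: [0.5, 0.502, -0.499, 0.499]
force: [-1.2, 6.7, 4.7]
width: 0.0183
ang 16.9 r 66.9  cw-resist 6.8  radial 0.8
```

```bash
python3 -m pendant '{"twist":[[0,0,0],[0,0,0]],"travel":[[0,0.11,0.45],[0,0,0]],"hand":[0,0]}'; python3 f.py
```

```text
time: 9.75
eef_pos: [0.6371, 0.1073, 0.3937]
ee_rot: [0.5, 0.502, -0.499, 0.499]
force: [-1.3, 7.9, 5.5]
width: 0.0182
ang 13.0 r 66.8  cw-resist 8.0  radial 0.5
```

```bash
python3 -m pendant '{"twist":[[0,0,0],[0,0,0]],"travel":[[0,0.08,0.46],[0,0,0]],"hand":[0,0]}'; python3 f.py
```

```text
time: 9.95
eef_pos: [0.638, 0.1027, 0.3937]
ee_rot: [0.5, 0.502, -0.499, 0.499]
force: [-0.0, 6.9, 5.2]
width: 0.0182
ang 9.0 r 66.8  cw-resist 6.8  radial 1.1
```

```bash
python3 -m pendant '{"twist":[[0,0,0],[0,0,0]],"travel":[[0,0.05,0.46],[0,0,0]],"hand":[0,0]}'; python3 f.py
```

```text
time: 10.15
eef_pos: [0.6386, 0.0981, 0.3937]
ee_rot: [0.5, 0.502, -0.499, 0.499]
force: [-0.2, 6.8, 5.5]
width: 0.0178
ang 5.0 r 66.8  cw-resist 6.8  radial 0.4
```

```bash
python3 -m pendant '{"twist":[[0,0,0],[0,0,0]],"travel":[[0,0.02,0.47],[0,0,0]],"hand":[0,0]}'; python3 f.py
```

```text
time: 10.35
eef_pos: [0.6388, 0.0934, 0.3937]
ee_rot: [0.501, 0.501, -0.499, 0.499]
force: [-0.1, 7.5, 4.5]
width: 0.0179
ang 0.9 r 66.8  cw-resist 7.5  radial 0.1
```

```bash
python3 -m pendant '{"twist":[[0,0,0],[0,0,0]],"travel":[[0,-0.02,0.47],[0,0,0]],"hand":[0,0]}'; python3 f.py
```

```text
time: 10.55
eef_pos: [0.6387, 0.0887, 0.3938]
ee_rot: [0.501, 0.501, -0.499, 0.499]
force: [1.8, 6.7, 4.2]
width: 0.0183
ang -3.1 r 66.8  cw-resist 6.7  radial 1.5
```

```bash
python3 -m pendant '{"twist":[[0,0,0],[0,0,0]],"travel":[[0,-0.05,0.46],[0,0,0]],"hand":[0,0]}'; python3 f.py
```

```text
time: 10.75
eef_pos: [0.6383, 0.0841, 0.3938]
ee_rot: [0.501, 0.501, -0.499, 0.499]
force: [0.9, 6.9, 3.9]
width: 0.0182
ang -7.1 r 66.8  cw-resist 7.0  radial 0.1
```

```bash
python3 -m pendant '{"twist":[[0,0,0],[0,0,0]],"travel":[[0,-0.08,0.46],[0,0,0]],"hand":[0,0]}'; python3 f.py
```

```text
time: 10.95
eef_pos: [0.6375, 0.0795, 0.3937]
ee_rot: [0.501, 0.501, -0.499, 0.499]
force: [2.3, 7.0, 3.9]
width: 0.018
ang -11.1 r 66.7  cw-resist 7.3  radial 0.9
```

```bash
python3 -m pendant '{"twist":[[0,0,0],[0,0,0]],"travel":[[0,-0.11,0.45],[0,0,0]],"hand":[0,0]}'; python3 f.py
```

```text
time: 11.15
eef_pos: [0.6364, 0.075, 0.3937]
ee_rot: [0.501, 0.501, -0.499, 0.499]
force: [2.4, 6.3, 2.9]
width: 0.0179
ang -15.1 r 66.7  cw-resist 6.7  radial 0.6
```

```bash
python3 -m pendant '{"twist":[[0,0,0],[0,0,0]],"travel":[[0,-0.14,0.44],[0,0,0]],"hand":[0,0]}'; python3 f.py
```

```text
time: 11.35
eef_pos: [0.6351, 0.0705, 0.3937]
ee_rot: [0.501, 0.501, -0.499, 0.499]
force: [2.8, 6.9, 4.0]
width: 0.0182
ang -19.0 r 66.7  cw-resist 7.5  radial 0.4
```

```bash
python3 -m pendant '{"twist":[[0,0,0],[0,0,0]],"travel":[[0,-0.17,0.43],[0,0,0]],"hand":[0,0]}'; python3 f.py
```

```text
time: 11.55
eef_pos: [0.6334, 0.0662, 0.3937]
ee_rot: [0.501, 0.501, -0.499, 0.499]
force: [2.3, 6.4, 2.8]
width: 0.0181
ang -23.0 r 66.8  cw-resist 6.7  radial -0.4
```

```bash
python3 -m pendant '{"twist":[[0,0,0],[0,0,0]],"travel":[[0,-0.20,0.42],[0,0,0]],"hand":[0,0]}'; python3 f.py
```

```text
time: 11.75
eef_pos: [0.6315, 0.062, 0.3937]
ee_rot: [0.501, 0.501, -0.499, 0.499]
force: [2.9, 6.6, 2.8]
width: 0.018
ang -27.0 r 66.7  cw-resist 7.2  radial -0.4
```

```bash
python3 -m pendant '{"twist":[[0,0,0],[0,0,0]],"travel":[[0,-0.23,0.40],[0,0,0]],"hand":[0,0]}'; python3 f.py
```

```text
time: 11.95
eef_pos: [0.6292, 0.058, 0.3937]
ee_rot: [0.501, 0.501, -0.499, 0.499]
force: [2.9, 7.6, 3.0]
width: 0.0182
ang -31.0 r 66.7  cw-resist 8.0  radial -1.4
```

```bash
python3 -m pendant '{"twist":[[0,0,0],[0,0,0]],"travel":[[0,-0.26,0.39],[0,0,0]],"hand":[0,0]}'; python3 f.py
```

```text
time: 12.15
eef_pos: [0.6267, 0.054, 0.3937]
ee_rot: [0.501, 0.501, -0.499, 0.499]
force: [3.8, 6.3, 3.0]
width: 0.0181
ang -35.0 r 66.7  cw-resist 7.4  radial -0.5
```

```bash
python3 -m pendant '{"twist":[[0,0,0],[0,0,0]],"travel":[[0,-0.29,0.37],[0,0,0]],"hand":[0,0]}'; python3 f.py
```

```text
time: 12.35
eef_pos: [0.6238, 0.0504, 0.3936]
ee_rot: [0.501, 0.501, -0.499, 0.499]
force: [4.0, 6.3, 1.3]
width: 0.018
ang -39.0 r 66.7  cw-resist 7.5  radial -0.8
```

```bash
python3 -m pendant '{"twist":[[0,0,0],[0,0,0]],"travel":[[0,-0.31,0.35],[0,0,0]],"hand":[0,0]}'; python3 f.py
```

```text
time: 12.55
eef_pos: [0.621, 0.0471, 0.3937]
ee_rot: [0.501, 0.501, -0.498, 0.5]
force: [5.5, 7.6, -0.2]
width: 0.0183
ang -42.7 r 66.6  cw-resist 9.3  radial -1.1
```

```bash
python3 -m pendant '{"twist":[[0,0,0],[0,0,0]],"travel":[[0,-0.17,0.16],[0,0,0]],"hand":[0,0]}'; python3 f.py
```

```text
time: 12.75
eef_pos: [0.6199, 0.046, 0.3938]
ee_rot: [0.502, 0.501, -0.497, 0.5]
force: [9.4, 10.9, -1.0]
width: 0.0185
ang -44.0 r 66.6  cw-resist 14.4  radial -0.8
```

```bash
python3 -m pendant '{"twist":[[0,0,0],[0,0,0],[0,0,0]],"travel":[[0,0,0],[0,0,0],[0,0,0]],"hand":[0,0,0]}'; python3 f.py
```

```text
time: 13.05
eef_pos: [0.62, 0.0461, 0.3937]
ee_rot: [0.502, 0.501, -0.497, 0.5]
force: [8.7, 10.6, 0.5]
width: 0.0177
ang -43.9 r 66.6  cw-resist 13.6  radial -1.1
```

Run:
```python
import numpy as np
r=6.68;st=6
for k in range(0,82):
    a=np.radians(-46+st*k); b=np.radians(-46+st*(k+1))
    print(-46+st*(k+1), "[0,%.2f,%.2f]"%(r*(np.cos(b)-np.cos(a)),-r*(np.sin(b)-np.sin(a))), end="  ")
    if k%5==4: print()
```

```text
-40 [0,0.48,-0.51]  -34 [0,0.42,-0.56]  -28 [0,0.36,-0.60]  -22 [0,0.30,-0.63]  -16 [0,0.23,-0.66]  
-10 [0,0.16,-0.68]  -4 [0,0.09,-0.69]  2 [0,0.01,-0.70]  8 [0,-0.06,-0.70]  14 [0,-0.13,-0.69]  
20 [0,-0.20,-0.67]  26 [0,-0.27,-0.64]  32 [0,-0.34,-0.61]  38 [0,-0.40,-0.57]  44 [0,-0.46,-0.53]  
50 [0,-0.51,-0.48]  56 [0,-0.56,-0.42]  62 [0,-0.60,-0.36]  68 [0,-0.63,-0.30]  74 [0,-0.66,-0.23]  
80 [0,-0.68,-0.16]  86 [0,-0.69,-0.09]  92 [0,-0.70,-0.01]  98 [0,-0.70,0.06]  104 [0,-0.69,0.13]  
110 [0,-0.67,0.20]  116 [0,-0.64,0.27]  122 [0,-0.61,0.34]  128 [0,-0.57,0.40]  134 [0,-0.53,0.46]  
140 [0,-0.48,0.51]  146 [0,-0.42,0.56]  152 [0,-0.36,0.60]  158 [0,-0.30,0.63]  164 [0,-0.23,0.66]  
170 [0,-0.16,0.68]  176 [0,-0.09,0.69]  182 [0,-0.01,0.70]  188 [0,0.06,0.70]  194 [0,0.13,0.69]  
200 [0,0.20,0.67]  206 [0,0.27,0.64]  212 [0,0.34,0.61]  218 [0,0.40,0.57]  224 [0,0.46,0.53]  
230 [0,0.51,0.48]  236 [0,0.56,0.42]  242 [0,0.60,0.36]  248 [0,0.63,0.30]  254 [0,0.66,0.23]  
260 [0,0.68,0.16]  266 [0,0.69,0.09]  272 [0,0.70,0.01]  278 [0,0.70,-0.06]  284 [0,0.69,-0.13]  
290 [0,0.67,-0.20]  296 [0,0.64,-0.27]  302 [0,0.61,-0.34]  308 [0,0.57,-0.40]  314 [0,0.53,-0.46]  
320 [0,0.48,-0.51]  326 [0,0.42,-0.56]  332 [0,0.36,-0.60]  338 [0,0.30,-0.63]  344 [0,0.23,-0.66]  
350 [0,0.16,-0.68]  356 [0,0.09,-0.69]  362 [0,0.01,-0.70]  368 [0,-0.06,-0.70]  374 [0,-0.13,-0.69]  
380 [0,-0.20,-0.67]  386 [0,-0.27,-0.64]  392 [0,-0.34,-0.61]  398 [0,-0.40,-0.57]  404 [0,-0.46,-0.53]  
410 [0,-0.51,-0.48]  416 [0,-0.56,-0.42]  422 [0,-0.60,-0.36]  428 [0,-0.63,-0.30]  434 [0,-0.66,-0.23]  
440 [0,-0.68,-0.16]  446 [0,-0.69,-0.09]
```

```bash
python3 -m pendant '{"twist":[[0,0,0],[0,0,0],[0,0,0],[0,0,0],[0,0,0],[0,0,0]],"travel":[[0,0.48,-0.51],[0,0.53,-0.46],[0,0.57,-0.40],[0,0.61,-0.34],[0,0.64,-0.27],[0,0,0]],"hand":[0,0,0,0,0,0]}'; python3 f.py
```

```text
time: 13.65
eef_pos: [0.6421, 0.0662, 0.39]
ee_rot: [0.495, 0.507, -0.503, 0.494]
force: [-30.0, 12.1, 3.5]
width: 0.0183
ang -20.4 r 74.8  cw-resist 0.8  radial -32.3
```

I typed that call before the table came back, and its x values went outward: radial load 32 N, below every limit. I'll bring the command back onto the circle at -16° right away, then check the grip.

```bash
python3 -m pendant '{"twist":[[0,0,0],[0,0,0],[0,0,0]],"travel":[[0,-0.54,-0.48],[0,-0.5,-0.5],[0,0,0]],"hand":[0,0,0]}'; python3 f.py;  python3 - <<'E'
from h import *
s=bot.state(); p,d=read_camera("wrist"); cv2.imwrite("pics/wrist3.png",p[:,:,::-1]); np.savez("wrist3.npz",p=p,d=d)
print(s['torque'])
E
```

```text
time: 13.95
eef_pos: [0.6368, 0.0743, 0.3938]
ee_rot: [0.5, 0.5, -0.5, 0.5]
force: [3.3, 0.4, 0.2]
width: 0.0183
ang -15.5 r 67.2  cw-resist 1.3  radial 3.1
[-0.18266508 -0.95428206 -0.03933379]
```

View pics/wrist3.png

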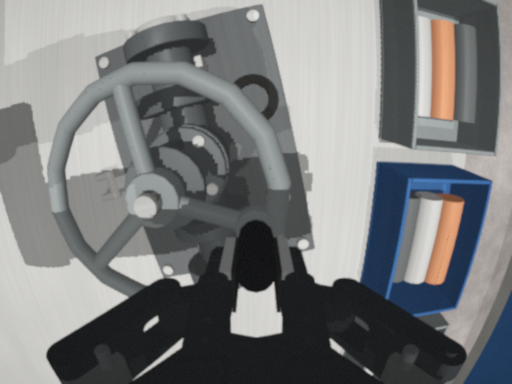

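The grip recovered: the crank sits between the pads at (257,250) and the force is back to about 3 N. The gate was not loaded in between. From here on I'll copy rows from the table and search for the pickup.

```bash
python3 -m pendant '{"twist":[[0,0,0],[0,0,0],[0,0,0]],"travel":[[0,0.16,-0.68],[0,0.09,-0.69],[0,0,0]],"hand":[0,0,0]}'; python3 f.py
```

```text
time: 14.3
eef_pos: [0.6395, 0.0884, 0.3936]
ee_rot: [0.5, 0.5, -0.5, 0.5]
force: [2.7, 0.6, 2.0]
width: 0.018
ang -3.3 r 67.6  cw-resist 0.8  radial 2.7
```

```bash
python3 -m pendant '{"twist":[[0,0,0],[0,0,0],[0,0,0]],"travel":[[0,0.01,-0.70],[0,-0.06,-0.70],[0,0,0]],"hand":[0,0,0]}'; python3 f.py
```

```text
time: 14.6
eef_pos: [0.6386, 0.1026, 0.3938]
ee_rot: [0.5, 0.5, -0.499, 0.5]
force: [5.0, 0.8, 0.7]
width: 0.0182
ang 8.8 r 67.4  cw-resist 0.0  radial 5.0
```

```bash
python3 -m pendant '{"twist":[[0,0,0],[0,0,0],[0,0,0]],"travel":[[0,-0.08,-0.68],[0,-0.15,-0.66],[0,0,0]],"hand":[0,0,0]}'; python3 f.py
```

```text
time: 14.9
eef_pos: [0.6359, 0.1153, 0.3936]
ee_rot: [-0.5, -0.5, 0.5, -0.5]
force: [2.5, -2.9, 2.3]
width: 0.0181
ang 19.8 r 67.9  cw-resist -3.6  radial 1.4
```

```bash
python3 -m pendant '{"twist":[[0,0,0],[0,0,0]],"travel":[[0,-0.27,-0.64],[0,0,0]],"hand":[0,0]}'; python3 f.py
```

```text
time: 15.1
eef_pos: [0.6334, 0.1209, 0.3937]
ee_rot: [-0.5, -0.499, 0.5, -0.5]
force: [3.9, -4.1, 0.6]
width: 0.0182
ang 25.0 r 67.8  cw-resist -5.4  radial 1.8
```

```bash
python3 -m pendant '{"twist":[[0,0,0],[0,0,0]],"travel":[[0,-0.34,-0.61],[0,0,0]],"hand":[0,0]}'; python3 f.py
```

```text
time: 15.3
eef_pos: [0.6302, 0.1269, 0.3937]
ee_rot: [-0.5, -0.499, 0.5, -0.5]
force: [4.5, -5.6, 0.0]
width: 0.0179
ang 30.8 r 67.7  cw-resist -7.1  radial 1.0
```

Pickup came at about 17° (0 N at 9°, 3.6 N at 20°), so the slack is about 60°, inside the 36–90° range given. I'll lead the crank on to about 377° measured.

```bash
python3 -m pendant '{"twist":[[0,0,0],[0,0,0],[0,0,0],[0,0,0],[0,0,0],[0,0,0],[0,0,0],[0,0,0]],"travel":[[0,-0.40,-0.57],[0,-0.46,-0.53],[0,-0.51,-0.48],[0,-0.56,-0.42],[0,-0.60,-0.36],[0,-0.63,-0.30],[0,-0.66,-0.23],[0,0,0]],"hand":[0,0,0,0,0,0,0,0]}'; python3 f.py
```

```text
time: 16.1
eef_pos: [0.5919, 0.156, 0.3941]
ee_rot: [0.5, 0.499, -0.5, 0.5]
force: [5.8, -2.6, 0.3]
width: 0.0179
ang 72.7 r 66.8  cw-resist -6.3  radial -0.8
```

```bash
python3 -m pendant '{"twist":[[0,0,0],[0,0,0],[0,0,0],[0,0,0],[0,0,0],[0,0,0],[0,0,0],[0,0,0],[0,0,0],[0,0,0],[0,0,0]],"travel":[[0,-0.68,-0.16],[0,-0.69,-0.09],[0,-0.70,-0.01],[0,-0.70,0.06],[0,-0.69,0.13],[0,-0.67,0.20],[0,-0.64,0.27],[0,-0.61,0.34],[0,-0.57,0.40],[0,-0.53,0.46],[0,0,0]],"hand":[0,0,0,0,0,0,0,0,0,0,0]}'; python3 f.py
```

```text
time: 17.2
eef_pos: [0.5274, 0.1401, 0.3943]
ee_rot: [0.501, 0.5, -0.499, 0.5]
force: [6.8, 1.8, -0.3]
width: 0.018
ang 133.0 r 65.4  cw-resist -6.2  radial -3.3
```

```bash
python3 -m pendant '{"twist":[[0,0,0],[0,0,0],[0,0,0],[0,0,0],[0,0,0],[0,0,0],[0,0,0],[0,0,0],[0,0,0],[0,0,0],[0,0,0]],"travel":[[0,-0.45,0.54],[0,-0.42,0.56],[0,-0.36,0.60],[0,-0.30,0.63],[0,-0.23,0.66],[0,-0.16,0.68],[0,-0.09,0.69],[0,-0.01,0.70],[0,0.06,0.70],[0,0.13,0.69],[0,0,0]],"hand":[0,0,0,0,0,0,0,0,0,0,0]}'; python3 f.py
```

```text
time: 18.3
eef_pos: [0.5089, 0.0762, 0.394]
ee_rot: [0.501, 0.501, -0.499, 0.499]
force: [3.2, 6.5, 0.9]
width: 0.0183
ang -165.6 r 65.1  cw-resist -5.5  radial -4.7
```

```bash
python3 -m pendant '{"twist":[[0,0,0],[0,0,0],[0,0,0],[0,0,0],[0,0,0],[0,0,0],[0,0,0],[0,0,0],[0,0,0],[0,0,0],[0,0,0]],"travel":[[0,0.25,0.67],[0,0.30,0.64],[0,0.34,0.61],[0,0.40,0.57],[0,0.46,0.53],[0,0.51,0.48],[0,0.56,0.42],[0,0.60,0.36],[0,0.63,0.30],[0,0.66,0.23],[0,0,0]],"hand":[0,0,0,0,0,0,0,0,0,0,0]}'; python3 f.py
```

```text
time: 19.4
eef_pos: [0.5548, 0.0281, 0.3931]
ee_rot: [0.499, 0.502, -0.5, 0.498]
force: [-4.8, 4.4, 4.6]
width: 0.0181
ang -105.0 r 66.5  cw-resist -5.7  radial -3.0
```

```bash
python3 -m pendant '{"twist":[[0,0,0],[0,0,0],[0,0,0],[0,0,0],[0,0,0],[0,0,0],[0,0,0],[0,0,0],[0,0,0],[0,0,0],[0,0,0]],"travel":[[0,0.68,0.16],[0,0.69,0.09],[0,0.70,0.01],[0,0.70,-0.06],[0,0.69,-0.13],[0,0.67,-0.20],[0,0.64,-0.27],[0,0.61,-0.34],[0,0.57,-0.40],[0,0.53,-0.46],[0,0,0]],"hand":[0,0,0,0,0,0,0,0,0,0,0]}'; python3 f.py
```

```text
time: 20.5
eef_pos: [0.6195, 0.0435, 0.393]
ee_rot: [-0.499, -0.501, 0.502, -0.499]
force: [-5.9, -3.1, 4.5]
width: 0.018
ang -45.8 r 68.1  cw-resist -6.3  radial -1.9
```

```bash
python3 -m pendant '{"twist":[[0,0,0],[0,0,0],[0,0,0],[0,0,0],[0,0,0],[0,0,0],[0,0,0],[0,0,0],[0,0,0],[0,0,0],[0,0,0]],"travel":[[0,0.48,-0.51],[0,0.42,-0.56],[0,0.36,-0.60],[0,0.30,-0.63],[0,0.23,-0.66],[0,0.16,-0.68],[0,0.09,-0.69],[0,0.01,-0.70],[0,-0.06,-0.70],[0,-0.13,-0.69],[0,0,0]],"hand":[0,0,0,0,0,0,0,0,0,0,0]}'; python3 f.py
```

```text
time: 21.6
eef_pos: [0.6387, 0.1074, 0.3933]
ee_rot: [-0.499, -0.5, 0.501, -0.5]
force: [1.1, -6.7, 1.5]
width: 0.0184
ang 12.8 r 68.4  cw-resist -6.7  radial -0.4
```

```bash
python3 -m pendant '{"twist":[[0,0,0],[0,0,0],[0,0,0]],"travel":[[0,-0.11,-0.45],[0,0,0],[0,0,0]],"hand":[0,0,0]}'; python3 f.py
python3 - <<'E'
import numpy as np
r=6.68
A=[377,371,365,359,353,347,341,335,329,326,323,320,317,314,311,308,305]
for a,b in zip(A,A[1:]):
    x=np.radians(a);y=np.radians(b); print(b,"[0,%.2f,%.2f]"%(r*(np.cos(y)-np.cos(x)),-r*(np.sin(y)-np.sin(x))))
E
```

```text
time: 21.9
eef_pos: [0.6377, 0.1114, 0.3934]
ee_rot: [-0.499, -0.5, 0.501, -0.5]
force: [0.8, -6.2, 1.4]
width: 0.0181
ang 16.2 r 68.4  cw-resist -6.2  radial -0.9
371 [0,0.17,0.68]
365 [0,0.10,0.69]
359 [0,0.02,0.70]
353 [0,-0.05,0.70]
347 [0,-0.12,0.69]
341 [0,-0.19,0.67]
335 [0,-0.26,0.65]
329 [0,-0.33,0.62]
326 [0,-0.19,0.29]
323 [0,-0.20,0.28]
320 [0,-0.22,0.27]
317 [0,-0.23,0.26]
314 [0,-0.25,0.25]
311 [0,-0.26,0.24]
308 [0,-0.27,0.22]
305 [0,-0.28,0.21]
```

The nut has now turned about 359°. To check the slack independently, I'll run the wheel back through it (this doesn't move the nut) and look for the far pickup, expected near 316°.

```bash
python3 -m pendant '{"twist":[[0,0,0],[0,0,0],[0,0,0],[0,0,0],[0,0,0],[0,0,0],[0,0,0],[0,0,0]],"travel":[[0,0.17,0.68],[0,0.10,0.69],[0,0.02,0.70],[0,-0.05,0.70],[0,-0.12,0.69],[0,-0.19,0.67],[0,-0.26,0.65],[0,0,0]],"hand":[0,0,0,0,0,0,0,0]}'; python3 f.py
```

```text
time: 22.7
eef_pos: [0.6341, 0.0635, 0.3933]
ee_rot: [-0.5, -0.5, 0.501, -0.499]
force: [-4.9, 2.1, -1.8]
width: 0.0177
ang -24.8 r 68.4  cw-resist -0.1  radial -5.3
```

```bash
python3 -m pendant '{"twist":[[0,0,0],[0,0,0]],"travel":[[0,-0.33,0.62],[0,0,0]],"hand":[0,0]}'; python3 f.py
```

```text
time: 22.9
eef_pos: [0.6308, 0.0576, 0.3934]
ee_rot: [0.5, 0.501, -0.5, 0.499]
force: [-5.2, 2.8, -1.1]
width: 0.0182
ang -30.5 r 68.3  cw-resist -0.3  radial -5.9
```

```bash
python3 -m pendant '{"twist":[[0,0,0],[0,0,0]],"travel":[[0,-0.24,0.29],[0,0,0]],"hand":[0,0]}'; python3 f.py
```

```text
time: 23.1
eef_pos: [0.6287, 0.055, 0.3935]
ee_rot: [-0.5, -0.5, 0.5, -0.5]
force: [-4.2, 2.2, -2.1]
width: 0.0177
ang -33.3 r 67.9  cw-resist -0.4  radial -4.7
```

```bash
python3 -m pendant '{"twist":[[0,0,0],[0,0,0]],"travel":[[0,-0.24,0.28],[0,0,0]],"hand":[0,0]}'; python3 f.py
```

```text
time: 23.3
eef_pos: [0.6266, 0.0522, 0.3936]
ee_rot: [-0.5, -0.5, 0.5, -0.5]
force: [-3.4, 2.6, -2.8]
width: 0.0185
ang -36.3 r 67.7  cw-resist 0.1  radial -4.2
```

```bash
python3 -m pendant '{"twist":[[0,0,0],[0,0,0]],"travel":[[0,-0.25,0.27],[0,0,0]],"hand":[0,0]}'; python3 f.py
```

```text
time: 23.5
eef_pos: [0.6241, 0.0495, 0.3938]
ee_rot: [-0.5, -0.5, 0.5, -0.5]
force: [-3.3, 1.5, -3.0]
width: 0.0181
ang -39.4 r 67.4  cw-resist -0.9  radial -3.5
```

```bash
python3 -m pendant '{"twist":[[0,0,0],[0,0,0]],"travel":[[0,-0.26,0.26],[0,0,0]],"hand":[0,0]}'; python3 f.py
```

```text
time: 23.7
eef_pos: [0.6216, 0.0469, 0.3938]
ee_rot: [0.5, 0.5, -0.5, 0.5]
force: [-1.8, 1.7, -3.0]
width: 0.0181
ang -42.5 r 67.2  cw-resist 0.1  radial -2.5
```

```bash
python3 -m pendant '{"twist":[[0,0,0],[0,0,0]],"travel":[[0,-0.27,0.25],[0,0,0]],"hand":[0,0]}'; python3 f.py
```

```text
time: 23.9
eef_pos: [0.6194, 0.0448, 0.394]
ee_rot: [0.501, 0.5, -0.499, 0.5]
force: [2.5, 4.4, -3.0]
width: 0.0182
ang -45.1 r 67.1  cw-resist 4.9  radial -1.3
```

Far pickup is at about 316°. The closing-side contact is therefore 359 ± 2° from the seat contact at -43°, which confirms one turn whatever the slack is. I'll back off into the slack, open the hand and lift away.

```bash
python3 -m pendant '{"twist":[[0,0,0],[0,0,0],[0,0,0],[0,0,0],[0,0,0],[0,0,0],[0,0,0],[0,0,0]],"travel":[[0,0.48,-0.51],[0,0.42,-0.56],[0,0.36,-0.60],[0,0,0],[0,0,0],[0,0,0],[0,0,0],[0,0,0]],"hand":[0,0,0,0,0.8,0.8,0.8,0.8]}'; python3 f.py
```

```text
time: 24.7
eef_pos: [0.6315, 0.0613, 0.3939]
ee_rot: [0.5, 0.5, -0.5, 0.5]
force: [0.0, 0.5, 0.3]
width: 0.0683
ang -27.5 r 67.1  cw-resist 0.4  radial -0.2
```

```bash
python3 -m pendant '{"twist":[[0,0,0],[0,0,0],[0,0,0],[0,0,0],[0,0,0],[0,0,0]],"travel":[[-1.5,0,0],[-3,0,0],[-4,0,0],[-2,0,0],[0,0,0],[0,0,0]],"hand":[0.8,0.8,0.8,0.8,0.8,0.8]}'
python3 - <<'E'
from h import *
s=bot.state(); p,d=read_camera("wrist"); cv2.imwrite("pics/wrist4.png",p[:,:,::-1]); np.savez("wrist4.npz",d=d)
X=wcloud(d,s); m=(np.hypot(X[...,0]-.571,X[...,1]-.0965)<.006)&(X[...,2]>.205); print(s['force'],"stem z",X[m][:,2].mean() if m.any() else None,m.sum())
p,d=read_camera("scene"); cv2.imwrite("pics/scene4.png",p[:,:,::-1])
E
```

```text
time: 25.3
eef_pos: [0.6317, 0.0613, 0.4986]
ee_rot: [0.5, 0.5, -0.5, 0.5]
force: [0.2, 0.1, -0.5]
width: 0.0681
[ 0.1716198   0.12416892 -0.50295583] stem z 0.21333376642232668 115
```

View pics/wrist4.png

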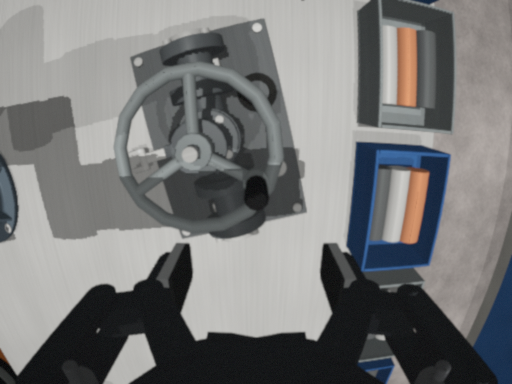

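View pics/scene4.png

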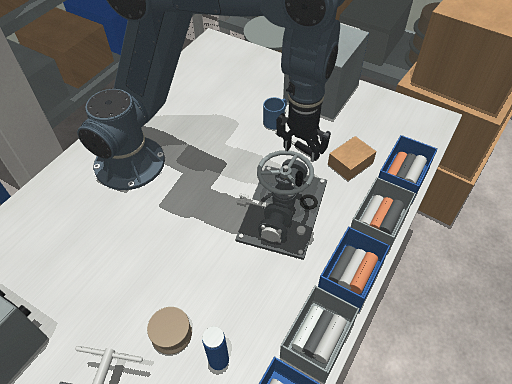

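The wrist view shows the crank free at (256,192) and the gripper clear of it. In the scene view the spanner, gasket, spool, can, box and mug are where they were.

```bash
python3 -c "
from rig import bot
print(bot.close_job())"
```

```text
the job is handed in; nothing more can be done
None
```

I closed the valve onto its seat, opened it one turn of the nut, let go and handed the job in at about 25 s. No verdict was reported.

- **Closing:** I led the crank clockwise in small steps. The nut took about 7 N, and at about -43° the crank stopped dead. The force rose to 14 N and held for 0.3 s, below the 17 N at which the yoke starts to give.
- **Opening:** The slack came out at about 60°, so I counted from the pickup at about 17° and led the crank on to 376°.
- **Check on the turn:** I ran the wheel back through the slack and met the nut at about 316°. That puts it 359 ± 2° from the seat contact; the allowance is ±24°.
- **Letting go:** The gripper is clear of everything and the force reads about zero. In the last scene picture nothing around the stand looks moved, though I did not measure this.

**What went wrong or disagreed:**
- **Mistyped move:** At the start of opening, I typed one call of rows before the computed values came back. It pulled the crank outward at about 32 N while the wheel was in its slack. I corrected it at once; the grip held and the gate was not loaded.
- **Gradual pickup:** The force at the opening pickup built up over about 20° instead of jumping, so that pickup is only good to about ±6°. The run back through the slack gave 60° again.
- **Stem height:** The wrist camera puts the stem top at 213.3 mm against the ideal 214 mm. The camera is too coarse to settle this, so I relied on the force and angle readings.

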